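# Load two cells into the sprung test track

### The arm

A 6-joint arm with a two-finger parallel gripper is mounted at the origin on the work surface. World frame = base frame: x ahead of the robot, y to its left, z up, the work surface at z = 0. Lengths are in m, angles in degrees, forces in N, time in s.
With the tool pointing down it reaches from about 0.275 to 0.75 m from the base axis. Payload 10.2 kg.
Tool frame: the origin (TCP) lies midway between the tips of the shut fingers; the grasp point (between the pads) lies 19 mm behind it; z points along the fingers, y is the direction in which the jaws open and shut (so a half turn about z gives the same grasp; the last joint's range is limited). The gripper opens to 85 mm and grips with 20 to 120 N. Pads are 22 mm wide; open, the fingers measure 114 mm over their backs; the gripper's body (76 mm by 85 mm) begins 54 mm behind the grasp point. The pads swing forward as they close: fully open they stand 13 mm farther back than shut.
Start: joints at [59.737, 17.928, 85.812, -0, 76.261, -12.8], TCP at [0.158, 0.501, 0.231] pointing down, gripper open.
Joint ranges: [-168.41, 168.41], [-55.51, 124.54], [10.69, 146.95], [-70.63, 250.63], [1, 178], [-165.06, 165.06]. Speed limits (degrees/s): [136.94, 136.94, 172.46, 180, 180, 180].

### API

Orientations are given as a 3x3 rotation matrix whose columns are the frame's x, y, z axes.
In Python, from rig import arm gives the robot as it stands. The module is installed in compiled form; this text tells all that it offers. Calls block until the motion is done:
- arm.movep(position, orientation): joint-space move of the TCP to a pose.
- arm.movel(position, attitude=None, vel=0.15, f_stop=None): straight line of the TCP; attitude=None keeps the orientation; vel is the mean speed in m/s. With f_stop (N) it stops when the force on the tool has changed by that much, and returns True; else False.
- arm.goto_joints(angles): joint-space move.
- arm.gripper_open() and arm.close(newtons=None): open the fingers fully, or close them until they stop; newtons is the grip in N (None keeps the last).
- arm.wait(seconds).
- arm.solve_ik(position, orientation): joint angles nearest the present ones, or None.
- arm.get_image(name): name is "scene" or "top" or "wrist"; returns the picture (400x640x3 uint8, red, green, blue); there is no depth.
- arm.get_calibration(name): a dict with "camera_matrix" (3x3 intrinsics, pixels), "D" ([k1, k2, p1, p2, k3] as OpenCV has them; the pictures are not rectified), "rvec" (rotation vector, rad) and "tvec" (3), from world to camera coordinates, as OpenCV has them; the wrist camera has in their place "mount" (4x4, takes a point from camera to tool coordinates, whose origin is the TCP and whose axes are the flange's). Camera axes: x right, y down, z forward; pixel columns grow to the right and rows downward; lengths in m; the calibration is good to about 2 mm. A picture is of the moment at which its call begins: read the wrist's pose just before it. get_calibration takes no time and is no camera call.
A pose or a line that the arm cannot do raises arm.Unreachable and nothing moves.
- arm.finish_job(): hands the job in, once; it reports no verdict.
Trained networks look in the newest picture that a camera, given by its name, has taken for a name from the list of things; names that differ only in an ending like _2 or _b are one class to them, and where a whole thing is asked for, a point or a joint stands for the part that bears it (a point fixed in the world has none). Each returns a list of dicts, best first, with "confidence" (0 to 1); they miss things now and then, are a little off and sometimes report something else, mostly with a low value. They report only what shows in the picture. A call takes as long as a camera call. They do not tell look-alikes from the thing itself.
- arm.trace(camera, thing): "pixels" (400x640 bool, what is visible of it) and "extent" ([left, top, right, bottom] in pixels, round what is visible of it).
Readings, each from a call of its own:
- arm.read_t(): time.
- arm.read_joint_positions(): joint angles.
- arm.read_joint_velocities(): joint speeds.
- arm.read_joint_torque(): joint torques, N m.
- arm.read_tool_pos(): TCP position.
- arm.read_ee_rot(): TCP orientation.
- arm.read_force(): force on the tool from outside, world axes, zero at the start.
- arm.read_ft_torque(): the same for the moment, N m.
- arm.read_finger_gap(): opening from 0.0 (shut) to 1.0 (fully open).
Only numpy, scipy, OpenCV 4.12 (cv2) and the standard library are available. Lean on these libraries where they do the work, as an engineer would, in place of code of your own. Each camera call takes 0.05 s, during which the arm holds its last target.

### The job

Load the two blue cells into the battery test track. Draw the sprung follower back by its red thumb knob, slip the knob sideways into the notch of the brass catch plate without forcing it and let go, so that the follower stays parked; then lay both blue cells gently end to end in the track, button ends towards the fixed contact block. Finally take the knob out of the notch and ease the follower forward, never letting it snap, until its spring holds the cells tight against the contact, let go, and leave the orange cell, the meter and the screwdriver alone.

Things in the scene. Friction and masses are not known exactly. Their poses are not given: they have to be found in the camera images.
- track: Battery test track fixed to the bench. Black base plate 290 x 90 x 8 mm. Origin: centre of its underside; +x along the track to the fixed contact, z up. Contact block x = 115 to 131 mm, 36 wide, up to z = 52; end plate x = -145 to -137, up to z = 44; between them two rails (see groove) with the sprung follower on them. The bracket with the catch plate stands at its +y side.
- groove (a point): Centre of the groove for the cells, track x = 49.5, y = 0, z = 32.3 mm: the axis of a lying cell. Axes as the track's. The groove lies between two aluminium rails, inner faces at y = +-8, outer at +-10.5, tops at z = 22 mm; a 26 mm cell rests on their inner edges. Outside them fingers have free room down to the base plate (z = 8). Over 40 N from a cell is too rough.
- contact (a point): Point on the face of the fixed contact (copper disc on the black block) at track x = 115, y = 0, z = 32.3 mm; axes as the track's.
- follower (a joint): How far the follower is drawn back (towards track -x), m: 0 at rest in the empty track, 0.095 at its rear stop. Its face stands at track x = 45 mm minus this; two cells in line against the contact hold it at 0.061. A spring of 6.3 N (at 0) to 7.7 N (at the stop) pulls it forward, plus 0.5 N of friction; let go off the catch it snaps forward much faster than 0.25 m/s.
- latch (a joint): The thumb slide that carries the knob, a cross slide on top of the follower, in m: 0 = knob on the track's centre line, 0.0095 = fully aside towards track +y. It moves sideways with 0.5 N of friction, without spring or turning; parked in the notch it stays aside.
- knob: Thumb knob on the thumb slide: steel shank 8 mm in diameter, 12 mm high, on it a red head 16 mm in diameter, 22 mm high (from 54 to 76 mm above the bench). Origin: foot of the shank, on the knob's axis. Latch at 0: y = 0 of the track, x = 5 mm minus follower, that is 40 mm behind the follower's face. Grip it and pull along the track.
- knob_top (a point): Centre of the top of the red knob, 76 mm above the bench.
- shoe: The follower: a carriage whose front, a black contact shoe 28 mm wide, 24 high, 8.5 thick with a copper disc, presses on the cells; it carries thumb slide and knob. Origin: middle of its front face, on the axis of the cells; axes as the track's.
- bracket: Dark steel bracket, wall 62 x 6 x 36 mm at track y = 36.5 to 42.5. It carries the brass catch plate. Origin: on the track's centre line, x = -73 mm, z = 8 mm; axes as the track's. The plate is 44 mm long, 6 thick, 45 to 51 mm above the bench; its straight edge at y = 5.5 mm faces the shank, 1.5 mm clear of it. Fingers on the knob's head must stay above the plate.
- catch_zone (a point): On the line of the plate's edge: bracket x = 0, y = 5.5 mm, 48 mm above the bench. The edge has a square notch 11 mm wide, 10 deep, for the 8 mm shank. The plate is clamped anywhere along slots: the notch's middle is up to 7 mm either way along x from this point and is not measured; find it by feel or sight. The spring rests the shank on the notch's front (+x) face. Over 35 N on the plate is forcing it.
- cell_a: Blue cylindrical cell 26 mm in diameter, 65.5 mm long overall, 75 to 110 g. Origin: on its axis, halfway along; +x points to its button end (white collar, steel button 11 mm wide, 1.5 mm proud); the other end is flat. Starts lying in a groove of the tray.
- cell_b: The other blue cell, same size and axes as cell_a; it lies the other way round in the tray.
- cell_spent: Spent cell with orange wrap, same size and axes as the blue cells; it stays in the tray.
- tray: Grey cell tray 84 x 205 x 6 mm fixed to the bench. Origin: centre of its underside. Three grooves along x at y = -64, 0, +64 mm, with rails as in the track (tops at z = 20 mm): a cell's axis lies 30 mm above the bench. End walls 21 mm wide, up to z = 28, at x = +-39.5 mm. Beside each groove fingers have free room down to z = 6 mm.
- meter: Yellow hand-held multimeter lying on the bench, 170 x 82 x 46 mm; origin at the centre of its underside. Leave alone.
- screwdriver: Screwdriver 170 mm long with a red handle, lying on the bench. Leave alone.
Not all that is in view belongs to the job. Leave any green or turquoise look-alike of the cell_a alone. Leave any green look-alike of the cell_b alone.

How it is judged:
By the outcome, as a careful person would: the job done as asked, in the order asked, and still so for the second after the job is handed in, with the robot touching nothing.
It also fails if it takes over 72 s, if anything falls off the work surface, if the arm or the gripper's body presses on something with over 40 N, if the wrist force passes 120 N, or if a joint passes its speed limit or range.

## Working session

There is one attempt and no reset: what is moved stays moved. The work goes in short steps, each a Python script; the robot and the scene stay as the last script left them, time stands still between calls to the robot, and variables do not carry over. Pictures are saved under pics/ and viewed, and the job is handed in when it is done.

```bash
mkdir -p pics; ls
python3 - <<'E'
from rig import arm
import cv2
for n in ("scene","top","wrist"):
    im=arm.get_image(n); cv2.imwrite(f"pics/{n}0.png",im[:,:,::-1])
    c=arm.get_calibration(n); print(n,{k:__import__('numpy').round(v,4).tolist() for k,v in c.items()})
print(arm.read_t(),arm.read_tool_pos(),arm.read_ee_rot())
E
```

```text
pics
scene {'camera_matrix': [[369.7385, 0.0, 326.7087], [0.0, 369.7385, 203.0686], [0.0, 0.0, 1.0]], 'D': [-0.0543, 0.0, 0.0, 0.0, 0.0], 'rvec': [2.283, 0.7476, -0.2714], 'tvec': [-0.3955, -0.1664, 1.3992]}
top {'camera_matrix': [[465.968, 0.0, 321.2953], [0.0, 465.968, 203.5547], [0.0, 0.0, 1.0]], 'D': [-0.0919, 0.0, 0.0, 0.0, 0.0], 'rvec': [2.2065, -2.1489, 0.0819], 'tvec': [0.0036, 0.4999, 1.138]}
wrist {'camera_matrix': [[347.2221, 0.0, 324.1668], [0.0, 347.2221, 193.8295], [0.0, 0.0, 1.0]], 'D': [-0.0762, 0.0, 0.0, 0.0, 0.0], 'mount': [[0.0007, -0.9645, -0.264, 0.0662], [1.0, 0.0006, 0.0003, -0.0006], [-0.0001, -0.264, 0.9645, -0.1417], [0.0, 0.0, 0.0, 1.0]]}
0.15 [0.15745887 0.50064509 0.23087822] [[-9.53918341e-01  3.00065932e-01 -4.84227978e-04]
 [ 3.00066245e-01  9.53918011e-01 -8.22157531e-04]
 [ 2.15212324e-04 -9.29571620e-04 -9.99999545e-01]]
```

View pics/scene0.png

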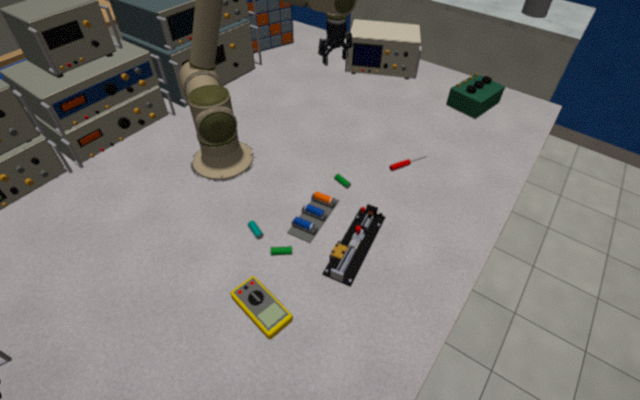

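View pics/top0.png

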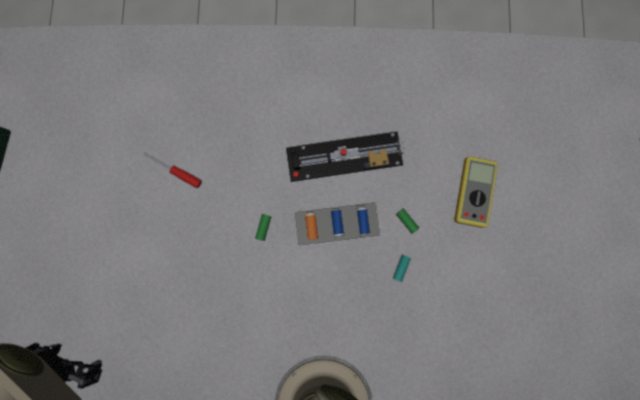

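View pics/wrist0.png

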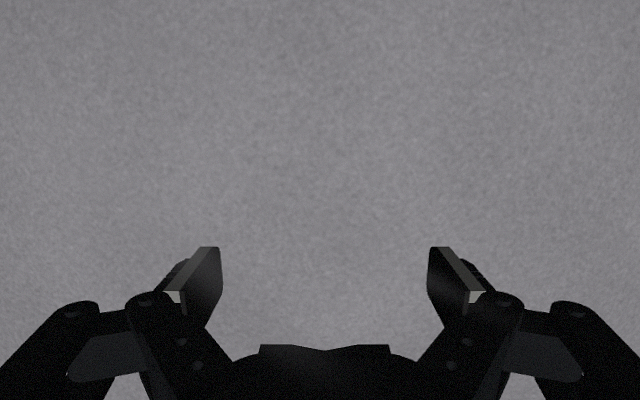

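```bash
cat > h.py <<'E'
from rig import arm
import numpy as np, cv2
def cam(n,pose=None):
    c=arm.get_calibration(n);K=np.array(c["camera_matrix"]);D=np.array(c["D"])
    if n!="wrist":
        R=cv2.Rodrigues(np.array(c["rvec"],float))[0];t=np.array(c["tvec"],float).ravel()
    else:
        p,Rt=pose;T=np.eye(4);T[:3,:3]=Rt;T[:3,3]=p
        W=np.linalg.inv(T@np.array(c["mount"]));R=W[:3,:3];t=W[:3,3]
    return K,D,R,t
def ray(C,uv,z):
    K,D,R,t=C
    n=cv2.undistortPoints(np.array(uv,float).reshape(-1,1,2),K,D).reshape(-1,2)
    d=np.c_[n,np.ones(len(n))]@R; o=-R.T@t
    z=np.broadcast_to(z,len(n))
    return o+d*((z-o[2])/d[:,2])[:,None]
def proj(C,P):
    K,D,R,t=C
    return cv2.projectPoints(np.array(P,float).reshape(-1,1,3),cv2.Rodrigues(R)[0],t,K,D)[0].reshape(-1,2)
def shot(name,fn,crop=None,s=1):
    pose=(np.array(arm.read_tool_pos()),np.array(arm.read_ee_rot()))
    im=arm.get_image(name)
    if fn:
        o=im[:,:,::-1]
        if crop: o=o[crop[1]:crop[3],crop[0]:crop[2]]
        cv2.imwrite("pics/"+fn,cv2.resize(o,None,fx=s,fy=s,interpolation=cv2.INTER_CUBIC))
    return im,cam(name,pose if name=="wrist" else None)
E
python3 - <<'E'
from h import *
im,C=shot("top","topcrop.png",(240,110,480,290),3)
np.set_printoptions(precision=4,suppress=True)
for n,z in (("track",.008),("tray",.006),("cell_a",.03),("cell_spent",.03),("knob",.065),("bracket",.05),("shoe",.04)):
    for d in arm.trace("top",n):
        ys,xs=np.nonzero(d["pixels"]); print(n,round(d["confidence"],2),d["extent"],xs.mean(),ys.mean(),len(xs),ray(C,[xs.mean(),ys.mean()],z)[0])
print(ray(C,[[288,148],[398,132],[402,165],[291,181]],.008))
print(arm.read_t())
E
```

```text
track 0.94 [285.9, 131.6, 403.7, 182.8] 341.2437635574837 155.3655097613883 3688 [ 0.6245 -0.0304  0.008 ]
tray 0.78 [294.4, 202.6, 377.3, 242.8] 334.58894536213467 224.06416772554002 1574 [ 0.4501 -0.0178  0.006 ]
cell_a 0.76 [258.2, 215.8, 271.9, 243.0] 262.2581967213115 227.422131147541 244 [0.4362 0.1603 0.03  ]
cell_a 0.72 [355.3, 209.3, 370.1, 231.7] 363.0899653979239 220.0726643598616 289 [ 0.4608 -0.087   0.03  ]
cell_a 0.71 [332.2, 211.9, 342.9, 237.4] 337.0614754098361 223.62704918032787 244 [ 0.4504 -0.0233  0.03  ]
cell_a 0.7 [392.3, 255.0, 411.4, 279.6] 401.475 267.10357142857146 280 [ 0.3481 -0.1835  0.03  ]
cell_a 0.59 [397.4, 208.1, 419.8, 231.0] 407.06666666666666 220.46274509803922 255 [ 0.4627 -0.1955  0.03  ]
cell_spent 0.53 [304.5, 211.2, 318.3, 240.5] 311.0513833992095 225.7193675889328 253 [0.4436 0.0405 0.03  ]
knob 0.44 [336.1, 144.3, 349.2, 158.1] 342.58 152.19 100 [ 0.6217 -0.0315  0.065 ]
bracket 0.78 [365.8, 148.7, 391.3, 166.0] 377.5953079178886 159.733137829912 341 [ 0.6083 -0.118   0.05  ]
shoe 0.66 [328.7, 148.4, 360.8, 158.3] 343.00313479623827 153.75548589341693 319 [ 0.6226 -0.0335  0.04  ]
[[ 0.64    0.1052  0.008 ]
 [ 0.689  -0.174   0.008 ]
 [ 0.604  -0.185   0.008 ]
 [ 0.5557  0.0948  0.008 ]]
0.55
```

View pics/topcrop.png

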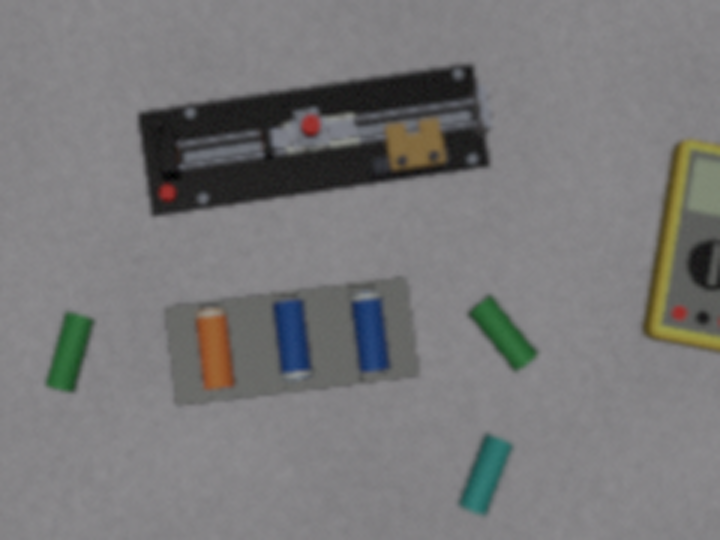

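```bash
cat >> h.py <<'E'
def Rot(yaw,flip=1):
    # tool y along yaw(deg) direction*flip, z down
    a=np.radians(yaw);y=flip*np.array([np.cos(a),np.sin(a),0]);z=np.array([0,0,-1.]);x=np.cross(y,z)
    return np.c_[x,y,z]
E
python3 - <<'E'
from h import *
np.set_printoptions(precision=4,suppress=True)
for f in (1,-1):
    for p in ([.62,-.11,.15],[.62,-.03,.053],[.62,-.03,.15],[.45,-.02,.15]):
        print(f,p,arm.solve_ik(p,Rot(100,f)))
    for p in ([.45,-.087,.15],[.45,-.02,.15]):
        print('cell',f,arm.solve_ik(p,Rot(97,f)))
E
```

```text
1 [0.62, -0.11, 0.15] [ -20.7041   34.9044   72.474    -0.       72.6216 -120.7041]
1 [0.62, -0.03, 0.053] [ -13.5691   40.0564   79.3135   -0.       60.6302 -113.5691]
1 [0.62, -0.03, 0.15] [ -13.5691   33.7914   74.3386   -0.       71.87   -113.5691]
1 [0.45, -0.02, 0.15] [ -17.5075   13.6389  104.6153   -0.       61.7458 -117.5075]
cell 1 [ -25.6415   14.5796  103.3717   -0.       62.0487 -122.6415]
cell 1 [ -17.5075   13.6389  104.6153   -0.       61.7458 -114.5075]
-1 [0.62, -0.11, 0.15] [-20.7041  34.9044  72.474   -0.      72.6216  59.2959]
-1 [0.62, -0.03, 0.053] [-13.5691  40.0564  79.3135  -0.      60.6302  66.4309]
-1 [0.62, -0.03, 0.15] [-13.5691  33.7914  74.3386  -0.      71.87    66.4309]
-1 [0.45, -0.02, 0.15] [-17.5075  13.6389 104.6153  -0.      61.7458  62.4925]
cell -1 [-25.6415  14.5796 103.3717  -0.      62.0487  57.3585]
cell -1 [-17.5075  13.6389 104.6153  -0.      61.7458  65.4925]
```

Run:
```python
from h import *
np.set_printoptions(precision=4,suppress=True)
t=arm.read_t()
arm.movep([.60,-.05,.17],Rot(100,-1)); print(arm.read_t()-t)
im,C=shot("wrist","w1.png")
np.save("w1.npy",im)
print(arm.read_tool_pos())
for n,z in (("track",.008),("cell_a",.03),("cell_spent",.03),("knob",.076),("bracket",.051),("tray",.006)):
    for d in arm.trace("wrist",n):
        ys,xs=np.nonzero(d["pixels"]); print(n,round(d["confidence"],2),d["extent"],xs.mean(),ys.mean(),len(xs),ray(C,[xs.mean(),ys.mean()],z)[0])
```

```text
2.5167
[ 0.6    -0.0492  0.1701]
track 0.66 [144.5, 94.3, 497.9, 197.3] 311.730619536783 144.7232182734639 31346 [ 0.6262 -0.0342  0.008 ]
cell_a 0.8 [254.1, 292.7, 281.4, 350.9] 268.72335920959773 318.4438955539873 1417 [ 0.4608 -0.0215  0.03  ]
cell_a 0.79 [323.9, 290.2, 352.4, 348.7] 335.9787685774947 321.10120311394195 1413 [ 0.4693 -0.0846  0.03  ]
cell_a 0.74 [80.7, 264.8, 114.0, 311.6] 95.40329972502292 283.97341888175987 1091 [0.4649 0.1463 0.03  ]
cell_a 0.74 [363.1, 164.5, 441.9, 208.1] 407.8991108071135 188.57523939808482 2924 [ 0.6071 -0.1202  0.03  ]
cell_spent 0.8 [208.6, 310.4, 216.3, 339.8] 212.77333333333334 326.0311111111111 225 [0.4419 0.0305 0.03  ]
knob 0.58 [294.1, 126.5, 321.6, 173.1] 307.3830382106244 151.10997204100653 1073 [ 0.6303 -0.0329  0.076 ]
bracket 0.86 [363.0, 163.6, 441.5, 209.9] 408.07243990780375 188.3164306881791 3037 [ 0.6118 -0.1142  0.051 ]
bracket 0.26 [215.6, 272.2, 374.7, 347.8] 293.0690577507599 305.9530699088146 8225 [ 0.4925 -0.0419  0.051 ]
tray 0.7 [213.7, 272.2, 373.9, 348.9] 293.4320942215679 305.90025763709974 8151 [ 0.4627 -0.0429  0.006 ]
```

View pics/w1.png

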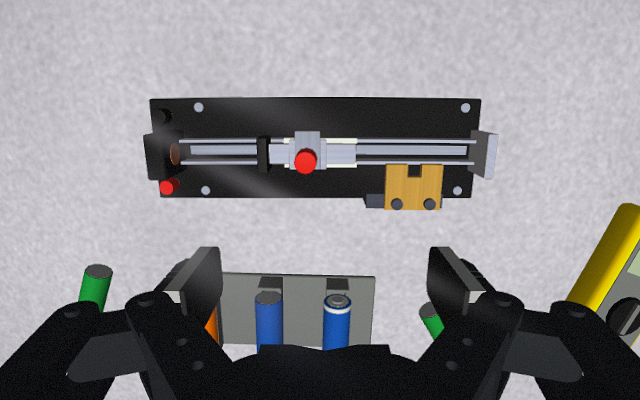

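Run:
```python
import numpy as np,cv2
im=np.load("w1.npy")[:,:,::-1]
cv2.imwrite("pics/w1a.png",cv2.resize(im[80:220,280:460],None,fx=4.4,fy=4.4,interpolation=cv2.INTER_CUBIC))
cv2.imwrite("pics/w1b.png",cv2.resize(im[80:220,130:330],None,fx=4,fy=4,interpolation=cv2.INTER_CUBIC))
```

```text
(no output)
```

View pics/w1a.png

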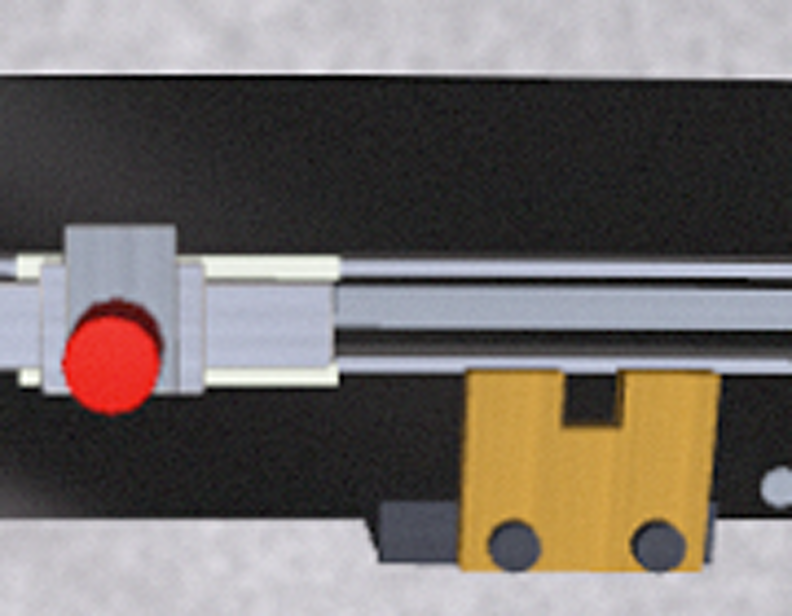

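View pics/w1b.png

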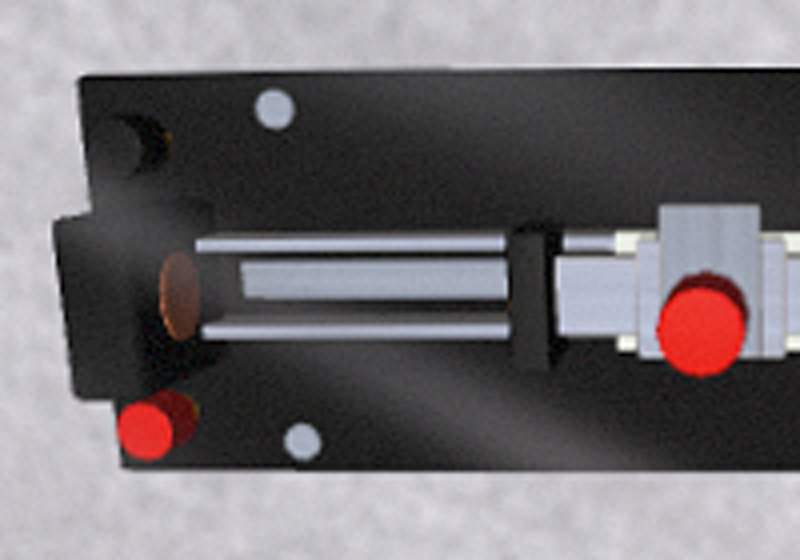

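Run:
```python
import numpy as np,cv2
im=np.load("w1.npy")[:,:,::-1]
cv2.imwrite("pics/w1c.png",cv2.resize(im[80:220,400:520],None,fx=4,fy=4,interpolation=cv2.INTER_CUBIC))
```

```text
(no output)
```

View pics/w1c.png

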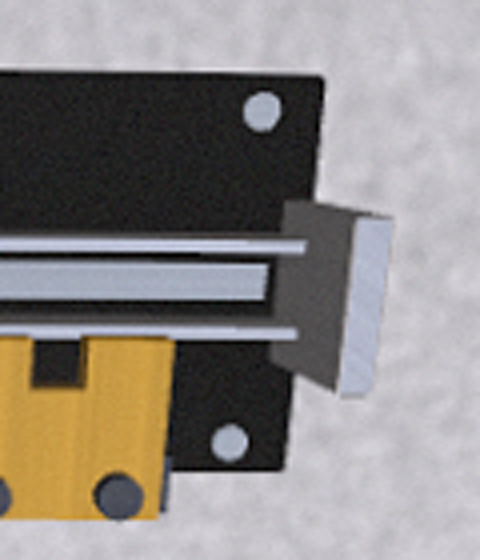

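Run:
```python
from h import *
from scipy.optimize import least_squares
np.set_printoptions(precision=4,suppress=True)
p=(np.array([ 0.6,-0.0492,0.1701]),Rot(100,-1))
p=(np.array(arm.read_tool_pos()),np.array(arm.read_ee_rot())) # unmoved
C=cam("wrist",p)
m=np.array([[145,-45,8],[145,45,8],[-145,-45,8],[-145,45,8],[5,0,76]])/1e3
uv=np.array([[149.6,98.6],[160.4,197.1],[481,98.5],[470.5,197.5],[305.3,162.2]])
def W(q,m):
    a=np.radians(q[2]);R=np.array([[np.cos(a),-np.sin(a),0],[np.sin(a),np.cos(a),0],[0,0,1]])
    return m@R.T+[q[0],q[1],0]
f=lambda q:(proj(C,W(q,m))-uv).ravel()
s=least_squares(f,[.62,-.04,100]);print(s.x,s.fun.reshape(-1,2))
q=s.x
n=ray(C,[[408,164.2],[421,164.2],[385.8,164.2],[443,164.2]],.051)
a=np.radians(q[2]);d=n[:,:2]-q[:2];print("notch track",d@[np.cos(a),np.sin(a)],d@[-np.sin(a),np.cos(a)])
k=ray(C,[[305.3,162.2]],.076);print("knob",k, W(q,m)[4])
np.save("q.npy",q)
# top cam check
Ct=cam("top");uvt=np.array([[240+141/3,110+113/3],[240+155/3,110+213/3],[240+473/3,110+66/3],[240+488/3,110+164/3]])
s=least_squares(lambda q:(proj(Ct,W(q,m[:4]))-uvt).ravel(),q);print("top",s.x,s.fun.reshape(-1,2))
# free tray/cells
for z,pp in ((.006,[[224,273],[374,276.5]]),): print(ray(C,pp,z))
```

```text
[ 0.6231 -0.0383 99.9828] [[-2.3484 -0.6952]
 [-1.5239  0.8817]
 [ 2.1671 -0.551 ]
 [ 1.8826  0.8944]
 [-0.1587  0.4215]]
notch track [-0.0722 -0.0822 -0.0551 -0.0994] [0.0055 0.0054 0.0056 0.0053]
knob [[ 0.6226 -0.0334  0.076 ]] [ 0.6222 -0.0334  0.076 ]
top [ 0.6227 -0.0397 99.8274] [[-1.1546 -0.6077]
 [-0.935   0.82  ]
 [ 0.7056 -1.051 ]
 [ 1.4003  0.7586]]
[[ 0.487   0.0295  0.006 ]
 [ 0.5094 -0.1164  0.006 ]]
```

```bash
cat >> h.py <<'E'
q=np.load("q.npy");_a=np.radians(q[2]);TX=np.array([np.cos(_a),np.sin(_a),0]);TY=np.array([-np.sin(_a),np.cos(_a),0])
def TW(x,y,z): return np.array([q[0],q[1],0])+TX*x/1e3+TY*y/1e3+[0,0,z/1e3]
def TL(p): d=np.array(p)-[q[0],q[1],0]; return np.array([d@TX,d@TY,d[2]])*1e3
def F(): f=np.array(arm.read_force()); return np.array([f@TX,f@TY,f[2]])
def st(s=""): print(s,"t%.2f"%arm.read_t(),"trk",TL(arm.read_tool_pos()),"F",F(),"gap %.3f"%arm.read_finger_gap())
np.set_printoptions(precision=2,suppress=True)
E
python3 - <<'E'
from h import *
R=Rot(q[2],-1)
arm.movep(TW(4.2,0.3,95),R); st()
print(arm.movel(TW(4.2,0.3,56),R,vel=.08,f_stop=8)); st()
arm.close(40); st("closed")
shot("wrist","w2.png")
E
```

```text
t3.83 trk [ 4.17  0.34 95.38] F [-0.38 -0.3   0.1 ] gap 0.999
False
 t4.47 trk [ 4.11  0.18 56.11] F [0.68 0.33 0.84] gap 1.001
closed t5.12 trk [ 5.19  0.23 56.35] F [6.12 0.94 4.04] gap 0.170
```

View pics/w2.png

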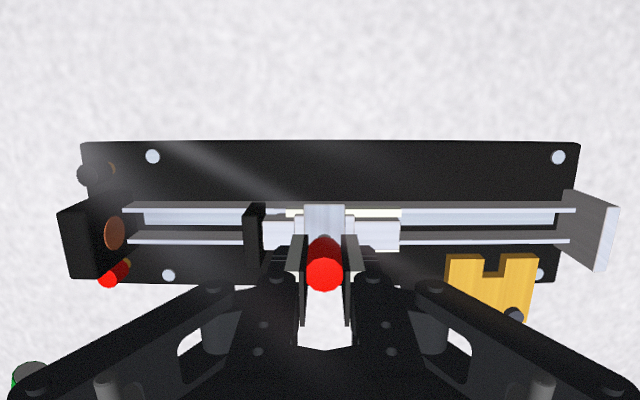

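Run:
```python
from h import *
R=Rot(q[2],-1)
arm.movel(TW(-78.2,0.2,56),R,vel=.08); st()
im,C=shot("wrist","w3.png",(220,180,420,330),4)
```

```text
t6.35 trk [-76.92   0.19  56.34] F [6.92 0.4  4.24] gap 0.168
```

View pics/w3.png

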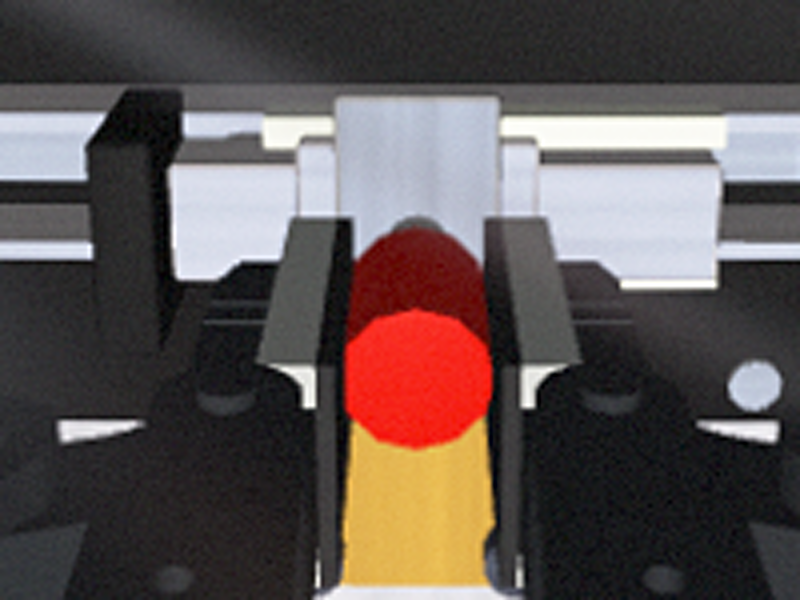

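Run:
```python
from h import *
R=Rot(q[2],-1)
p=TW(-78.5,9.5,56)
print(arm.movel(p,R,vel=.03,f_stop=6)); st()
```

```text
False
 t6.86 trk [-76.98   9.46  56.32] F [8.07 0.82 4.6 ] gap 0.165
```

Run:
```python
from h import *
R=Rot(q[2],-1)
print(arm.movel(TW(-73.0,9.5,56),R,vel=.012,f_stop=7)); st()
```

```text
True
 t7.22 trk [-74.39   9.37  56.34] F [-0.62 -0.74  3.87] gap 0.163
```

Run:
```python
from h import *
R=Rot(q[2],-1)
arm.gripper_open(); st("open")
arm.movel(TW(-73.5,9.4,110),R,vel=.15)
im,C=shot("wrist","w4.png"); st()
arm.movep([.475,-.05,.20],Rot(97,-1)); st()
im,C=shot("wrist","w5.png"); np.save("w5.npy",im)
for n,z in (("cell_a",.03),("cell_spent",.03),("tray",.006)):
    for d in arm.trace("wrist",n):
        ys,xs=np.nonzero(d["pixels"]); print(n,round(d["confidence"],2),d["extent"],xs.mean(),ys.mean(),len(xs),ray(C,[xs.mean(),ys.mean()],z)[0]*1000)
```

```text
open t7.90 trk [-73.97   9.67  55.73] F [ 0.43 -0.01  0.22] gap 1.000
 t8.46 trk [-73.21   9.94 108.75] F [ 0.64 -0.78 -0.24] gap 1.002
 t9.23 trk [ 13.69 147.37 199.37] F [ 0.63  0.06 -0.88] gap 1.001
cell_a 0.83 [404.5, 289.4, 437.4, 332.8] 422.5609436435125 314.14547837483616 763 [ 341.01 -171.23   30.  ]
cell_a 0.8 [443.8, 168.7, 495.9, 235.7] 468.48770726129214 201.78387650085764 1749 [ 466.7  -189.98   30.  ]
cell_a 0.74 [90.3, 150.5, 132.0, 216.4] 109.51918024172359 183.42932212296375 1903 [442.88 150.48  30.  ]
cell_a 0.72 [278.3, 160.9, 306.6, 231.3] 291.1666666666667 195.48498964803312 1932 [452.36 -23.02  30.  ]
cell_a 0.59 [163.2, 0.0, 508.5, 68.2] 305.67837659612735 29.725196331155207 16681 [596.92 -20.56  30.  ]
cell_spent 0.87 [206.6, 164.9, 244.5, 232.4] 223.00309917355372 197.18440082644628 1936 [442.85  40.42  30.  ]
tray 0.94 [189.0, 145.8, 394.0, 241.0] 295.0041079264308 184.57753711138082 10711 [457.09 -24.17   6.  ]
```

View pics/w4.png

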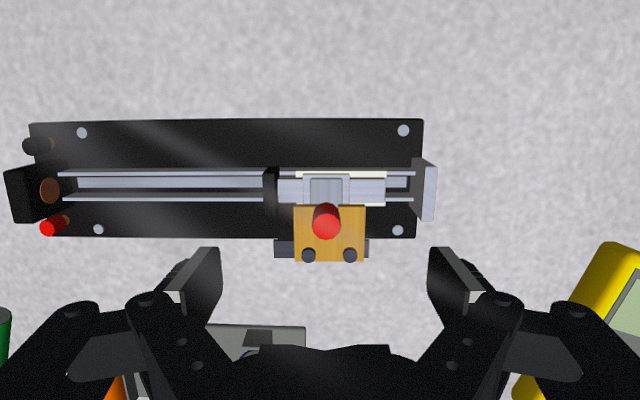

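View pics/w5.png

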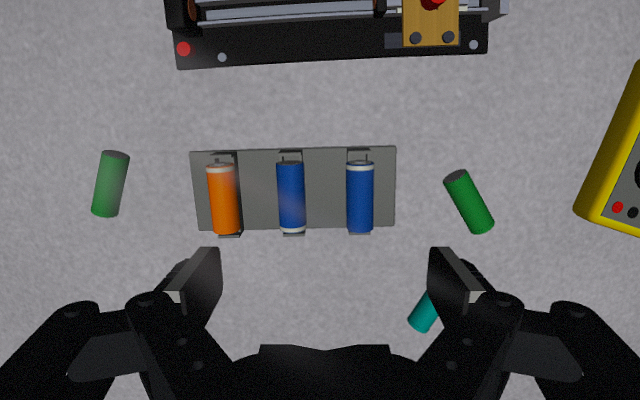

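Run:
```python
import numpy as np,cv2
im=np.load("w5.npy")[:,:,::-1]
cv2.imwrite("pics/w5a.png",cv2.resize(im[130:250,180:400],None,fx=3.6,fy=3.6,interpolation=cv2.INTER_CUBIC))
```

```text
(no output)
```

View pics/w5a.png

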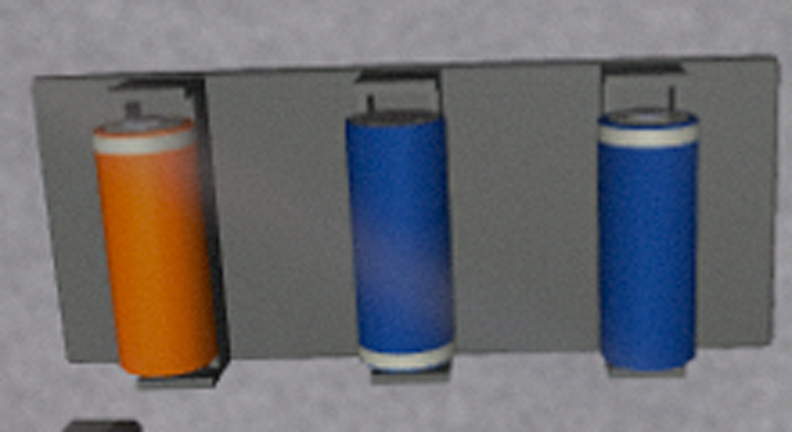

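Run:
```python
from h import *
from scipy.optimize import least_squares
C=cam("wrist",(np.array(arm.read_tool_pos()),np.array(arm.read_ee_rot())))
P=lambda x,y:[(x+.5)/3.6-.5+180,(y+.5)/3.6-.5+130]
uv=np.array([P(35,78),P(776,57),P(66,362),P(772,345)])
m=np.array([[42,102.5,6],[42,-102.5,6],[-42,102.5,6],[-42,-102.5,6]])/1e3
def W(q,m):
    a=np.radians(q[2]);R=np.array([[np.cos(a),-np.sin(a),0],[np.sin(a),np.cos(a),0],[0,0,1]])
    return m@R.T+[q[0],q[1],0]
s=least_squares(lambda q:(proj(C,W(q,m))-uv).ravel(),[.45,-.02,10]);print(s.x*[1e3,1e3,1],s.fun.reshape(-1,2))
r=s.x
print("tray cells",W(r,np.array([[0,64,30],[0,0,30],[0,-64,30]])/1e3)*1e3)
a=np.radians(r[2]);R=np.array([[np.cos(a),-np.sin(a)],[np.sin(a),np.cos(a)]])
ends=ray(C,[P(395,124),P(408,369),P(647,126),P(648,370),P(145,132),P(170,375)],.043)
print((ends[:,:2]-r[:2])@R*1e3)
# axis lateral: silhouette edges mid at mid height ~ .03
ed=ray(C,[P(350,240),P(450,240),P(599,240),P(697,240),P(105,240),P(205,240)],.032)
print((ed[:,:2]-r[:2])@R*1e3)
Ct=cam("top");uvt=np.array([[240+165/3,110+306/3],[240+405/3,110+277/3],[240+176/3,110+405/3],[240+419/3,110+377/3]])
s=least_squares(lambda q:(proj(Ct,W(q,m))-uvt).ravel(),r);print("top",s.x*[1e3,1e3,1])
np.save("tray.npy",r)
for y in(0,-64):
  for f in (1,-1): print(arm.solve_ik(W(r,np.array([[0,y/1e3,.02]]))[0],Rot(90+r[2],f)))
for f in (1,-1): print(arm.solve_ik(TW(80,0,20),Rot(q[2]+90,f)))
```

```text
[451.62 -22.96   8.55] [[-2.32 -0.51]
 [ 1.98 -0.67]
 [-0.53  0.86]
 [ 0.79  0.95]]
tray cells [[442.1   40.32  30.  ]
 [451.62 -22.96  30.  ]
 [461.14 -86.25  30.  ]]
[[ 32.52  -1.38]
 [-30.82  -1.31]
 [ 30.42 -62.24]
 [-32.72 -62.52]
 [ 32.34  59.78]
 [-31.06  60.09]]
[[  0.66  12.98]
 [ -0.02 -12.73]
 [ -1.03 -50.97]
 [ -1.71 -76.17]
 [  2.33  76.71]
 [  1.65  50.52]]
top [451.14 -24.13   8.28]
[ -17.81   26.55  110.77   -0.     42.69 -116.37]
[-17.81  26.55 110.77  -0.    42.69  63.63]
[ -24.95   28.09  107.95   -0.     43.96 -123.5 ]
[-24.95  28.09 107.95  -0.    43.96  56.5 ]
[ -7.18  41.59  82.34  -0.    56.07 162.84]
[ -7.18  41.59  82.34  -0.    56.07 -17.16]
```

```bash
cat >> h.py <<'E'
r=np.load("tray.npy");_b=np.radians(r[2])
def YW(x,y,z): return np.array([r[0]+(np.cos(_b)*x-np.sin(_b)*y)/1e3, r[1]+(np.sin(_b)*x+np.cos(_b)*y)/1e3, z/1e3])
E
python3 - <<'E'
from h import *
R=Rot(90+r[2],-1)
arm.movep(YW(-.4,-67.5,75),R); st()
print(arm.movel(YW(-.4,-67.5,12),R,vel=.1,f_stop=5)); st("down")
E
```

```text
t10.03 trk [-23.03 167.53  75.74] F [-0.61  0.03  0.8 ] gap 0.999
False
down t10.81 trk [-22.85 167.82  12.7 ] F [ 0.31  0.5  -0.39] gap 0.999
```

Run:
```python
from h import *
R=Rot(90+r[2],-1)
arm.close(25); st("closed")
arm.movel(YW(-.4,-67.5,110),R,vel=.2); st("up")
shot("wrist","w6.png")
shot("top","t6.png",(240,110,480,290),3)
```

```text
closed t11.39 trk [-18.73 168.45  12.32] F [28.24 -5.32 14.61] gap 0.294
up t12.03 trk [-22.33 168.82 108.96] F [-0.08  0.53 -0.58] gap 0.295
```

View pics/w6.png

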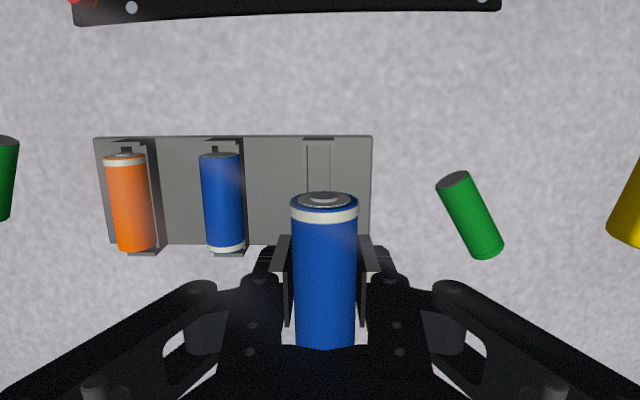

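Run:
```python
from h import *
R=Rot(90+q[2],-1)
arm.movep(TW(79.7,0,80),R); st("above")
arm.movel(TW(79.7,0,24),R,vel=.12); arm.wait(.15); st("near")
im,C=shot("wrist","w7.png")
```

```text
above t13.30 trk [79.36  0.42 79.61] F [-0.47 -0.61  0.09] gap 0.293
near t14.07 trk [79.48 -0.52 25.03] F [-0.8  -0.12 -0.29] gap 0.290
```

View pics/w7.png

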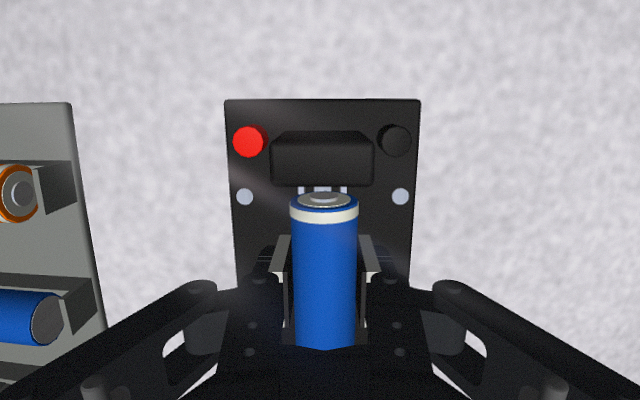

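Run:
```python
from h import *
R=Rot(90+q[2],-1)
print(arm.movel(TW(79.7,0,12.5),R,vel=.025,f_stop=3)); st("touch")
```

```text
True
touch t14.52 trk [79.7  -0.04 14.92] F [0.25 0.59 4.94] gap 0.290
```

Run:
```python
from h import *
R=Rot(90+q[2],-1)
arm.gripper_open(); st("open")
arm.movel(TW(79.7,0,85),R,vel=.2)
im,C=shot("wrist","w8.png")
R=Rot(90+r[2],1)
arm.movep(YW(0,-2,75),R); st()
im,C=shot("wrist","w9.png")
```

```text
open t15.13 trk [79.83  0.34 14.56] F [-0.01 -0.29  0.09] gap 1.000
 t17.22 trk [ 42.83 166.15  74.84] F [0.55 0.25 0.66] gap 0.998
```

View pics/w8.png

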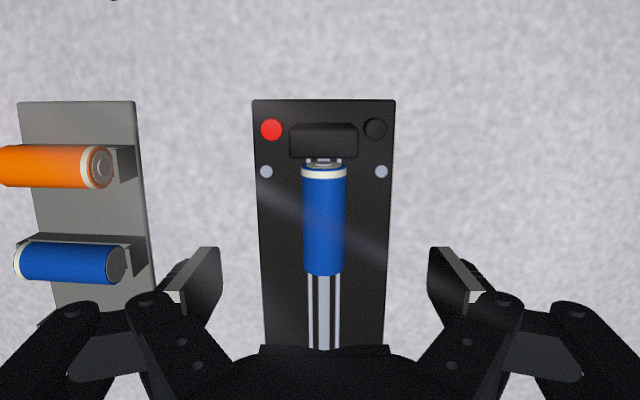

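View pics/w9.png

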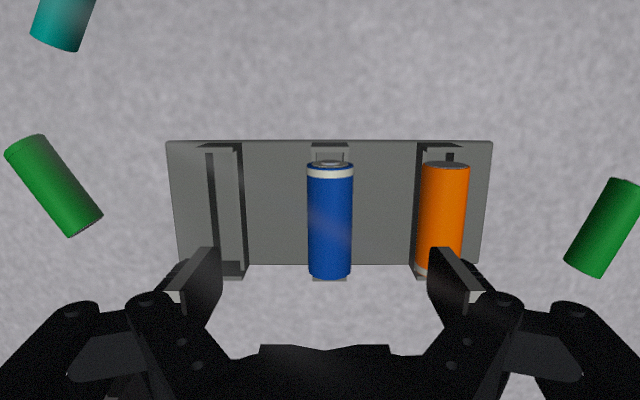

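Run:
```python
from h import *
R=Rot(90+r[2],1)
hit=arm.movel(YW(0,-2,12),R,vel=.07,f_stop=4); st("down %s"%hit)
if not hit:
    shot("wrist","w10.png")
    arm.close(25); st("closed")
    arm.movel(YW(0,-2,105),R,vel=.2); st("up")
    R=Rot(90+q[2],-1)
    arm.movep(TW(12.7,0,80),R); st("above")
    arm.movel(TW(12.7,0,24),R,vel=.12); arm.wait(.15); st("near")
    im,C=shot("wrist","w11.png")
```

```text
down True t18.11 trk [ 42.73 166.67  12.98] F [-2.   -0.49  1.63] gap 1.004
```

```bash
ls pics
```

```text
scene0.png
t6.png
top0.png
topcrop.png
w1.png
w1a.png
w1b.png
w1c.png
w2.png
w3.png
w4.png
w5.png
w5a.png
w6.png
w7.png
w8.png
w9.png
wrist0.png
```

Run:
```python
from h import *
arm.wait(.1); st()
shot("wrist","w10.png")
```

```text
t18.21 trk [ 42.83 166.71  13.1 ] F [-1.96 -0.63  1.22] gap 1.000
```

View pics/w10.png

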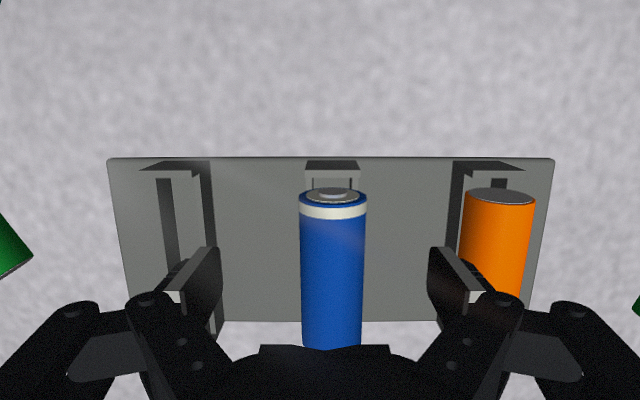

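Run:
```python
from h import *
R=Rot(90+r[2],1)
arm.movel(YW(0,-2.8,13),R,vel=.02); st("shift")
arm.close(22); st("closed")
arm.movel(YW(0,-2.5,105),R,vel=.2); st("up")
shot("wrist","w11.png")
R=Rot(90+q[2],-1)
arm.movep(TW(12.7,0,80),R); st("above")
arm.movel(TW(12.7,0,26),R,vel=.12); arm.wait(.15); st("near")
shot("wrist","w12.png")
```

```text
shift t18.51 trk [ 42.29 166.6   12.81] F [ 0.01  0.28 -0.32] gap 1.000
closed t19.10 trk [ 45.13 166.49  13.28] F [23.05 -4.43 11.64] gap 0.295
up t19.71 trk [ 42.6  166.82 104.02] F [ 0.02  0.53 -1.71] gap 0.294
above t21.21 trk [12.78  0.33 79.57] F [ 0.15  0.77 -1.58] gap 0.294
near t21.96 trk [12.56 -0.48 27.  ] F [ 0.77  0.88 -1.11] gap 0.294
```

View pics/w11.png

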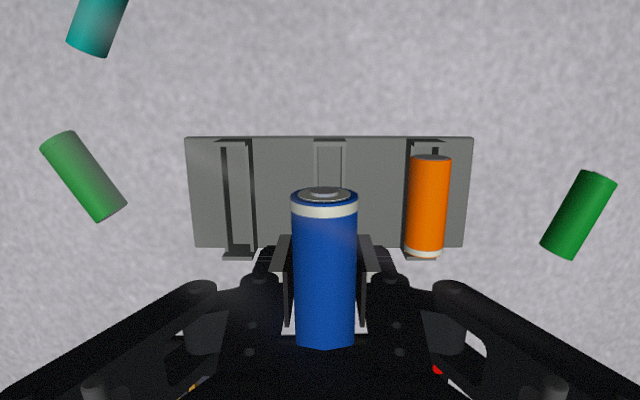

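View pics/w12.png

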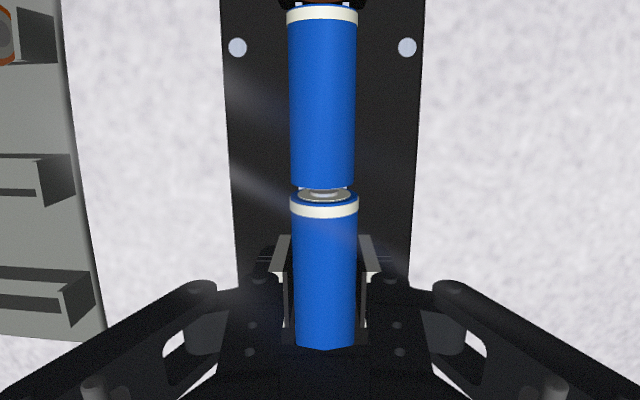

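```bash
python3 - <<'E'
from h import *
C=cam("wrist",(np.array(arm.read_tool_pos()),np.array(arm.read_ee_rot())))
tz=arm.read_tool_pos()[2]
for p,z in (([322,189],.0453),([323,206],tz+.0175+.013),([322,21],.0453),([322,9],.0453)): print(TL(ray(C,[p],z)[0]))
E
python3 - <<'E'
import cv2
im=cv2.imread("pics/w12.png");cv2.imwrite("pics/w12a.png",cv2.resize(im[170:230,270:380],None,fx=6,fy=6,interpolation=cv2.INTER_CUBIC))
E
```

```text
[46.67  0.14 45.3 ]
[43.91 -0.24 57.39]
[103.89   0.11  45.3 ]
[107.63   0.11  45.3 ]
```

View pics/w12a.png

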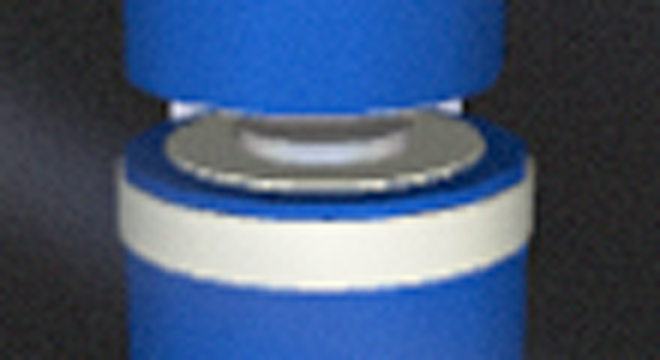

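Run:
```python
from h import *
R=Rot(90+q[2],-1)
arm.movel(TW(11.2,0,25),R,vel=.03); st()
print(arm.movel(TW(11.2,0,12.5),R,vel=.025,f_stop=3)); st("touch")
```

```text
t22.26 trk [11.09 -0.02 25.1 ] F [ 0.93  0.67 -1.13] gap 0.292
True
touch t22.68 trk [11.21  0.05 15.46] F [0.17 1.18 3.91] gap 0.295
```

Run:
```python
from h import *
R=Rot(90+q[2],-1)
arm.gripper_open(); st("open")
arm.movel(TW(11.2,0,100),R,vel=.2)
R=Rot(q[2],-1)
arm.movep(TW(-10,0,170),R); st()
shot("wrist","w13.png",(100,60,540,280),1.8)
```

```text
open t23.29 trk [11.35  0.36 15.12] F [-0.24 -0.22 -0.18] gap 0.996
 t25.24 trk [ -9.87   0.21 169.18] F [0.06 0.05 0.03] gap 0.997
```

View pics/w13.png

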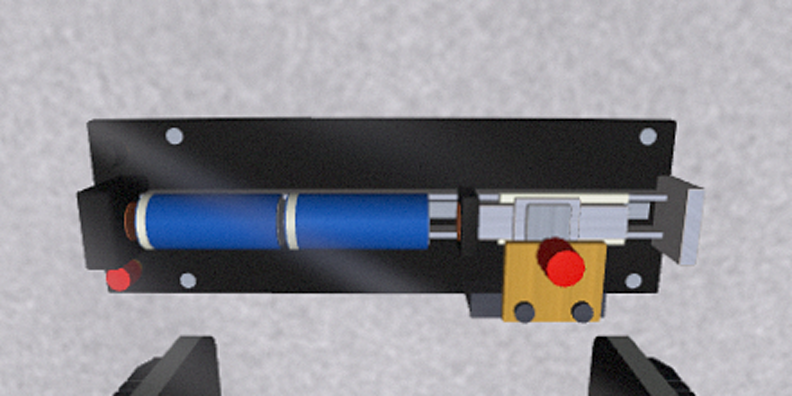

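Run:
```python
from h import *
R=Rot(q[2],-1)
arm.movep(TW(-74.4,9.4,100),R)
print(arm.movel(TW(-74.4,9.4,56),R,vel=.08,f_stop=8)); st("down")
arm.close(40); st("closed")
print(arm.movel(TW(-77.3,9.4,56),R,vel=.015)); arm.wait(.1); st("back")
```

```text
False
down t26.46 trk [-74.47   9.2   56.21] F [-0.52  0.47  0.27] gap 1.000
closed t27.10 trk [-74.37   9.34  56.22] F [0.8  1.28 2.45] gap 0.168
False
back t27.54 trk [-76.01   9.29  56.18] F [7.2  0.24 3.98] gap 0.162
```

Run:
```python
from h import *
R=Rot(q[2],-1)
h=arm.movel(TW(-77.3,0,56),R,vel=.03,f_stop=6); arm.wait(.1); st("aside %s"%h)
```

```text
aside True t28.03 trk [-74.52   0.2   56.14] F [7.76 1.86 6.59] gap 0.168
```

Run:
```python
from h import *
R=Rot(q[2],-1)
h=arm.movel(TW(-58,0,56),R,vel=.03); arm.wait(.1); st("fwd")
h=arm.movel(TW(-50,0,56),R,vel=.012,f_stop=7); arm.wait(.1); st("fwd2 %s"%h)
shot("wrist","w14.png",(60,100,580,330),1.5)
```

```text
fwd t28.87 trk [-56.52   0.18  56.18] F [8.22 1.84 5.27] gap 0.166
fwd2 True t29.38 trk [-54.05   0.25  56.2 ] F [-1.37  1.71  4.56] gap 0.167
```

View pics/w14.png

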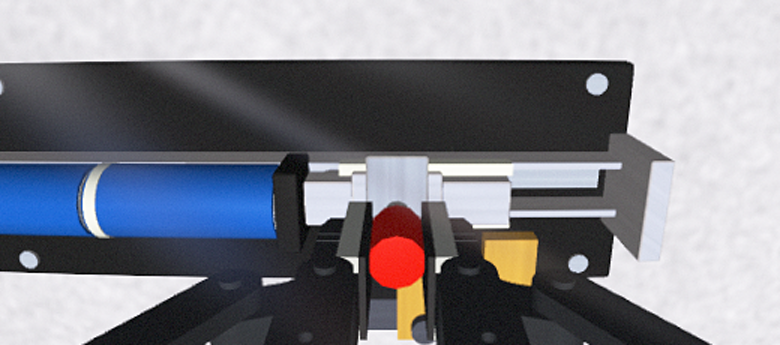

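Run:
```python
from h import *
R=Rot(q[2],-1)
arm.gripper_open(); st("open")
arm.movel(TW(-54,0,120),R,vel=.12)
arm.movep(TW(-10,60,200),R); st()
shot("wrist","w15.png"); im,C=shot("top","t15.png",(240,110,480,290),3)
```

```text
open t30.12 trk [-53.53   0.51  55.72] F [0.89 0.39 0.53] gap 0.999
 t31.32 trk [ -9.93  60.15 199.45] F [-0.48 -0.88 -1.38] gap 1.000
```

View pics/w15.png

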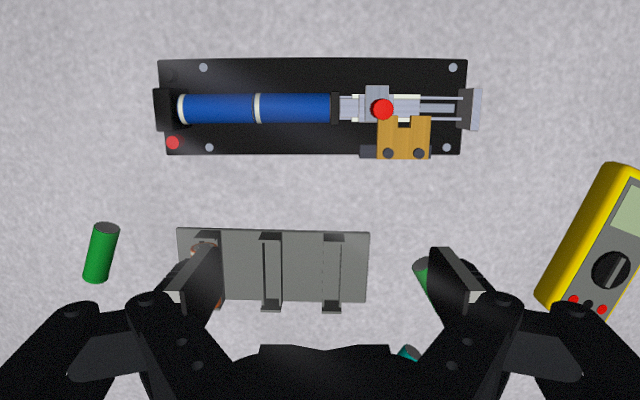

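```bash
python3 -c "
import cv2
im=cv2.imread('pics/w15.png');cv2.imwrite('pics/w15a.png',cv2.resize(im[40:180,130:500],None,fx=2.1,fy=2.1,interpolation=cv2.INTER_CUBIC))"
```

```text
(no output)
```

View pics/w15a.png

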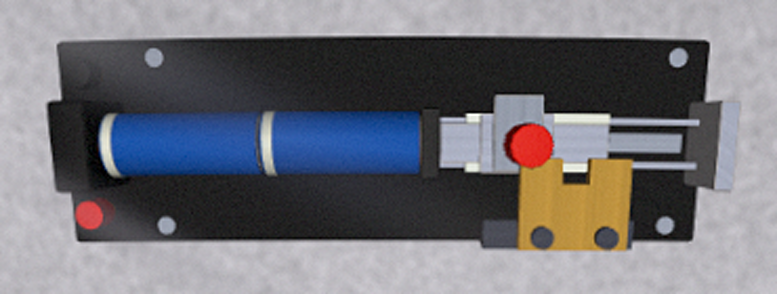

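View pics/t15.png

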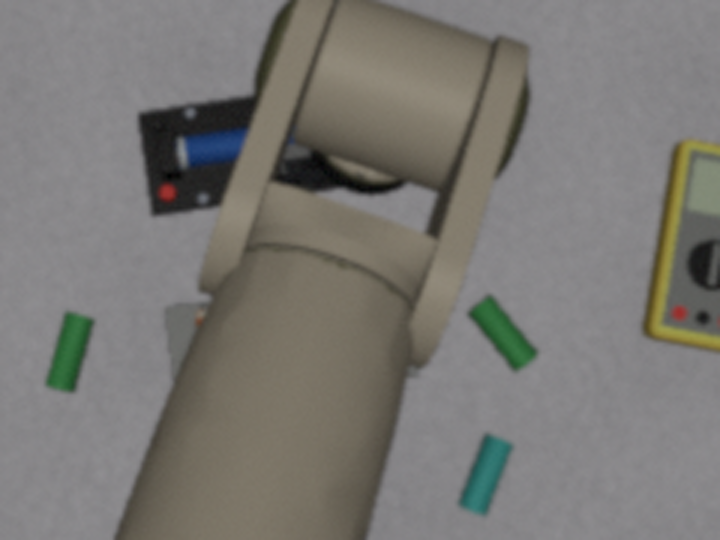

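```bash
python3 -c "
from rig import arm
arm.finish_job(); print(arm.read_t())"
```

```text
the job is handed in; nothing more can be done
the job is handed in; nothing more can be done
```

The job is handed in at about 31 s on the robot clock. Both blue cells are in the track with their button ends toward the contact, held by the sprung follower.

- **Parking:** I drew the follower back and slid the knob into the notch. There was no contact reaction on the way in (sideways force under 1 N). I eased it onto the notch's front face before letting go, and it stayed parked.
- **Cells:** Both touched down gently, at about 4–5 N, and end to end.
- **Release:** I drew the knob off the notch face and moved it back to the centre line. I then moved it forward at about 3 cm/s or less until the cells took the spring load. The tool force went from +8 N to about −1 N, and only then did I let go.
- **Last picture:** The wrist view shows the contact, two cells and shoe in one line without gaps. The knob is on the centre line, out of the notch.

**What did not go cleanly, or disagreed:**
- While I reached for the second cell, an open finger brushed the orange cell at about 2 N. I backed off at once. It still lay in its groove in the next view; in the last views it was mostly hidden.
- Gripping the cells off-centre put 23–28 N on the wrist for a moment.
- The knob ended about 2 mm from where my track estimate put it. I put that down to calibration, since the force showed the cells were tight.
- I did not go near the meter or the screwdriver. The meter was unmoved in the last views; I did not check the screwdriver again.

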